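# Fetch the ring vise from behind the stone containers

## Robot

A 6-joint arm with a two-finger parallel gripper is mounted at the origin on the work surface. World frame = base frame: x ahead of the robot, y to its left, z up, the work surface at z = 0. Lengths are in m, angles in rad, forces in N, time in s.
With the tool pointing down it reaches from about 0.25 to 0.775 m from the base axis. Payload 4 kg.
Tool frame: the origin (TCP) lies at the very end of the fingers, on their centre line; the grasp point (between the pads) lies hold_point_z behind it (hold_point_z is the distance from the TCP to the grasp point, in m); z points along the fingers, y is the direction in which the jaws open and shut (so a half turn about z gives the same grasp; the last joint's range is limited). The gripper opens to 94 mm and grips with 3 to 60 N. Pads are 16 mm wide; open, the fingers measure 119 mm over their backs; the gripper's body (75 mm by 177 mm) begins 78 mm behind the grasp point.
Start: joints at [-1.262, 0.087, 1.371, -0, 1.684, -0.103], TCP at [0.22, -0.504, 0.206] pointing down, gripper open.
Joint ranges: [-3.1, 3.1], [-0.76, 2.03], [0.27, 2.55], [-1.08, 4.22], [0.17, 2.65], [-2.57, 2.57]. Speed limits (rad/s): [2.79, 2.79, 3.14, 3.14, 3.14, 3.14].

## Interface

Orientations are given as [roll, pitch, yaw] about the fixed x, y, z axes, in that order (R = Rz(yaw) Ry(pitch) Rx(roll)).
In Python, from bench import * gives the robot as it stands.
- The arm moves only by the tool step_arm, never from a script. Its argument "increments" is text: rows parted by semicolons, each of 6 numbers parted by spaces: the shift along the tool's x, y, z in cm, then the turn, a rotation vector about the tool's x, y, z in rad. A call has 1 to 5 rows; each row shifts and turns the commanded pose from where the row before left it, along the tool's axes as they then stand; what a row does not reach is not made up. A row lasts 1/10 s, in which the tool goes at most 50 mm and 8.59 degrees, less where a joint would pass 70% of its speed; a pose out of reach is approached as far as the arm can. A call is refused whole if a number of a shift passes 5 or a number of a turn 0.15, either way. A call with a gripper value outside its range is refused whole. "claw" is the gripper's target within -1 to 1 (shut at 1, half-way at 0, fully open at -1), set as the call begins (left out, the last holds). The fingers move at their own pace and stop on an object; the grip force is fixed at half the most. Time passes only in rows, so rows that do not move let the fingers close. It gives the time, the measured TCP pose, the force and the opening at its end, in the units of the state.
- get_obs(): the state, without advancing time (a new reading comes with each control period).
- snapshot(name): name is "scene" or "top" or "wrist"; returns the picture (420x560x3 uint8, red, green, blue); there is no depth.
- calibration(name): a dict with "camera_matrix" (3x3 intrinsics, pixels), "k1" (the pictures are not rectified: a ray, as slopes to the right and down, at radius r is drawn at 1 + k1 r^2 times it, then the intrinsics apply), "eye" and "orientation" of the camera in the world; the wrist camera has in their place "tool_from_camera" (4x4, takes a point from camera to tool coordinates, whose origin is the TCP and whose axes are the flange's). Camera axes: x right, y up, looking along -z (the intrinsics and any distortion apply to the point x, -y, -z); pixel columns grow to the right and rows downward; lengths in m; the calibration is good to about 2 mm. A picture is of the moment at which its call begins: read the wrist's pose just before it. calibration takes no time and is no camera call.
- close_job(): hands the job in, once; it reports no verdict.
The state is a dict: "time": time; "joint_positions": joint angles; "qvel": joint speeds; "joint_torque": joint torques, N m; "tool_pos": TCP position; "ee_rot": TCP orientation; "wrist_force": force on the tool from outside, world axes, zero at the start; "wrist_torque": the same for the moment, N m; "width": finger opening in m.
Only numpy, scipy, OpenCV 4.12 (cv2) and the standard library are available. Lean on these libraries where they do the work, as an engineer would, in place of code of your own. Each camera call takes 0.05 s, during which the arm holds its last target. There are 200 camera calls.

## Task

The small steel ring vise stands at the back of the stone tray, hemmed in by the jar, the bottle and the square box. First lift all three containers over into the empty side tray, then set the vise centrally on the round stage for the microscope, and only then put every container back exactly where it stood at the start. Set things down upright rather than dropping them, tip nothing over, and leave the pliers, the loupe and the prong pusher alone.

Things in the scene. Friction and masses are not known exactly. Their poses are not given: they have to be found in the camera images.
- vise: Steel ring vise, a solid upright cylinder 56 mm in diameter and 40 mm high, on top two brass jaws (30 x 28 mm together, up to 56 mm) holding a finger ring whose stone reaches 69 mm; about 0.5 kg. Lift it by the steel cylinder. Origin: centre of its underside; z up. At the start it stands in the back middle of the stone tray, with the three containers close to its left, its right and its front.
- jar: Squat round jar with a flat aluminium lid: 50 mm in diameter at the lid (the topmost 14 mm), 48 mm below it, 50 mm high in all; about 0.09 kg. Origin: centre of its underside; z up.
- bottle: Slim white bottle: body 40 mm in diameter up to 56 mm, then a short shoulder and a narrow cap 22 mm in diameter; 78 mm high in all; about 0.08 kg. Origin: centre of its underside; z up.
- box: Square clear box with a white lid: 44 x 44 mm (43 mm below the lid), 56 mm high, of which the lid is the topmost 12 mm; about 0.08 kg. Origin: centre of its underside; x and y along its sides; z up.
- stone_tray: Fixed shallow wooden tray, 172 mm (x) by 196 mm (y) outside, walls 6 mm thick and 20 mm high, floor 6 mm thick. Origin: centre of its underside; its -x side is its front, towards the robot; z up. The vise stands about 35 mm behind (+x of) the centre; the containers stand in any order about at tray x, y = (30, 60), (30, -60) and (-30, 0) mm.
- side_tray: Fixed empty dark wooden tray for setting things aside, 112 mm (x) by 222 mm (y) outside, walls 6 mm thick and 14 mm high, floor 6 mm thick. Origin: centre of its underside; x across, y along it; z up. It takes the three containers in a row along y.
- stage: Fixed dark round stage plate, 110 mm in diameter, its top 12 mm above the bench, with a thin aluminium foot ring (124 mm) and a grey spot 60 mm across in its middle. Origin: centre of its underside; z up.
- pliers: Bystander: pliers with blue grips lying on the bench, 155 mm long, 12 mm high. Origin on the bench under their middle; x towards the jaws.
- loupe: Bystander: folded black and steel loupe, 53 mm long, 16 mm high. Origin under its round end; x towards the other end.
- pusher: Bystander: prong pusher, a wooden handle with a square steel shank, 100 mm long, 18 mm high. Origin under its middle; x towards the steel tip.
Not all that is in view belongs to the job. Leave any green or orange look-alike of the vise alone.

How it is judged:
On the way, in this order (a step that is already met when the one before it is completed fails the run):
1. jar, bottle and box all stand upright and released in the side tray (x of jar in the frame of side_tray between -0.04 and 0.04 m and y of jar in the frame of side_tray between -0.1 and 0.1 m and z of each of jar, bottle, box in the frame of side_tray below 0.011 m and contact force between the fingers and jar below 0.05 N and linear speed of each of jar, bottle, box below 0.03 m/s and angle between each of jar, bottle, box's own z axis and vertical below 0.15 rad and x of bottle in the frame of side_tray between -0.04 and 0.04 m and y of bottle in the frame of side_tray between -0.1 and 0.1 m and contact force between the fingers and bottle below 0.05 N and x of box in the frame of side_tray between -0.04 and 0.04 m and y of box in the frame of side_tray between -0.1 and 0.1 m and contact force between the fingers and box below 0.05 N), for 0.2 s.
2. the vise stands upright and released on the stage, within 12 mm of its centre, while the three containers are still in the side tray (horizontal distance between vise and stage below 0.012 m and z of vise in the frame of stage below 0.016 m and contact force between the fingers and vise below 0.05 N and linear speed of vise below 0.03 m/s and angle between vise's own z axis and vertical below 0.15 rad and x of jar in the frame of side_tray between -0.04 and 0.04 m and y of jar in the frame of side_tray between -0.1 and 0.1 m and z of each of jar, bottle, box in the frame of side_tray below 0.011 m and x of bottle in the frame of side_tray between -0.04 and 0.04 m and y of bottle in the frame of side_tray between -0.1 and 0.1 m and x of box in the frame of side_tray between -0.04 and 0.04 m and y of box in the frame of side_tray between -0.1 and 0.1 m), for 0.2 s.
At the end, for the whole second after the job is handed in: The vise stands upright, released and at rest on the stage, its centre within 12 mm of the stage's; jar, bottle and box each stand upright, released and at rest within 15 mm of where that container itself stood at the start (horizontal distance between vise and stage below 0.012 m and z of vise in the frame of stage below 0.016 m and contact force between the fingers and vise below 0.05 N and linear speed of each of vise, jar, bottle, box below 0.03 m/s and angle between each of vise, jar, bottle, box's own z axis and vertical below 0.15 rad and distance of each of jar, bottle, box from where it was at the start of the episode below 0.015 m and contact force between the fingers and jar below 0.05 N and contact force between the fingers and bottle below 0.05 N and contact force between the fingers and box below 0.05 N); the robot touches nothing.
It fails at once if the vise or a container tipped by more than 0.5 rad (angle between any of jar, bottle, box, vise's own z axis and vertical above 0.5 rad).
It fails at once if the vise or a container dropped or knocked (faster than 0.5 m/s while not held) ((linear speed of jar above 0.5 m/s and contact force between the fingers and jar below 0.01 N) or (linear speed of bottle above 0.5 m/s and contact force between the fingers and bottle below 0.01 N) or (linear speed of box above 0.5 m/s and contact force between the fingers and box below 0.01 N) or (linear speed of vise above 0.5 m/s and contact force between the fingers and vise below 0.01 N)).
It fails at once if pliers, loupe or pusher moved by more than 20 mm (distance of any of pliers, loupe, pusher from where it was at the start of the episode above 0.02 m).
It also fails if it takes over 144 s, if anything falls off the work surface, if the arm or the gripper's body presses on something with over 40 N, if the wrist force passes 120 N, or if a joint passes its speed limit or range.

## Working session

There is one attempt and no reset: what is moved stays moved. The work goes in short steps, Python scripts to look and compute and a tool call to move; the robot and the scene stay as the last step left them, time stands still between calls to the robot, and variables do not carry over. Pictures are saved under pics/ and viewed, about 12 in all and at most 16, crops included, and the job is handed in when it is done.

Besides the shell and the picture viewer there is one more tool, called after "Request:" by a JSON object that holds its "api" and its "payload", one argument or row to a line. step_arm: Moves the arm, as the interface text tells. Its arguments: {"type":"object","properties":{"increments":{"type":"string"},"claw":{"type":"number"}},"required":["increments"]}

```bash
ls; mkdir -p pics
python3 - <<'E'
from bench import *
import cv2
print(get_obs())
for n in ("scene","top","wrist"):
    print(n,calibration(n))
for n in ("top","scene"):
    cv2.imwrite(f"pics/{n}0.png",snapshot(n)[:,:,::-1])
E
```

```text
pics
{'time': 0.0, 'joint_positions': array([-1.26207954e+00,  8.79641294e-02,  1.37222731e+00, -4.19012913e-06,
        1.68356583e+00, -1.03101558e-01]), 'qvel': array([-1.46218080e-03,  1.86080292e-04,  5.02670211e-05,  1.24148331e-03,
       -2.54401630e-03,  1.11315808e-03]), 'joint_torque': array([ 5.85576836e-04, -3.40186715e+01, -3.02422500e+01,  7.18195341e-02,
        3.31847684e-02, -1.68283432e-04]), 'tool_pos': array([ 0.2199837 , -0.50351206,  0.20431284]), 'ee_rot': array([-3.13943910e+00, -2.18637518e-04,  4.11817641e-01]), 'wrist_force': array([-0.16348427, -0.74137448,  0.07396575]), 'wrist_torque': array([ 0.01118691, -0.0115881 , -0.00921839]), 'width': 0.09404899740394973}
scene {'camera_matrix': array([[403.93037738,   0.        , 278.04611858],
       [  0.        , 403.93037738, 216.33386204],
       [  0.        ,   0.        ,   1.        ]]), 'k1': -0.03885146383418542, 'eye': array([1.25767465, 0.14247843, 0.74729159]), 'orientation': array([ 0.79178113, -0.01655414,  1.78835534])}
top {'camera_matrix': array([[403.15329466,   0.        , 279.49490732],
       [  0.        , 403.15329466, 206.36005538],
       [  0.        ,   0.        ,   1.        ]]), 'k1': -0.044416397914920046, 'eye': array([ 0.46169399, -0.03516071,  0.87652871]), 'orientation': array([ 0.13974184,  0.04380215, -1.59214975])}
wrist {'camera_matrix': array([[325.63488899,   0.        , 276.58543231],
       [  0.        , 325.63488899, 212.36468375],
       [  0.        ,   0.        ,   1.        ]]), 'k1': -0.06943630836322479, 'tool_from_camera': array([[ 1.19573751e-03,  9.65107393e-01,  2.61851658e-01,
         7.51483444e-02],
       [ 9.99998027e-01, -1.56942331e-03,  1.21796780e-03,
        -3.31648587e-04],
       [ 1.58642582e-03,  2.61849685e-01, -9.65107365e-01,
        -1.78724342e-01],
       [ 0.00000000e+00,  0.00000000e+00,  0.00000000e+00,
         1.00000000e+00]])}
```

View pics/top0.png

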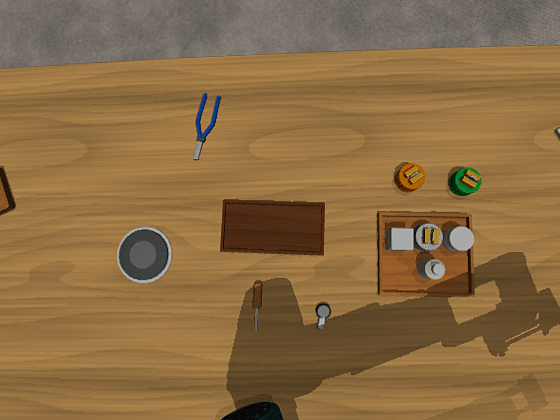

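View pics/scene0.png

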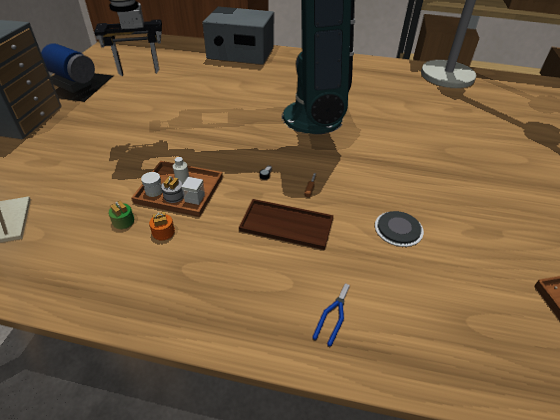

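```bash
python3 -c "
import bench;print([n for n in dir(bench) if not n.startswith('_')]); print(getattr(bench,'hold_point_z',None))"
```

```text
['IKError', 'calibration', 'close_job', 'get_obs', 'hold_point_z', 'snapshot']
0.0188
```

The top view shows the steel vise at (429,237), with the box at (402,239) on its left, the jar at (460,238) on its right and the bottle at (434,269) in front. The vise look-alikes are the orange one at (410,177) and the green one at (465,181), so I choose the steel one. The side tray is at (273,227), the stage at (145,255), the pusher at (257,305), the loupe at (323,315) and the pliers at (206,127). Next I'll check a close crop.

```bash
cat > h.py <<'E'
from bench import *
import cv2, numpy as np
from scipy.spatial.transform import Rotation as R
def cam(n,obs=None):
    c=calibration(n)
    if n=="wrist":
        o=obs or get_obs(); T=np.array(c["tool_from_camera"])
        Rt=R.from_euler("xyz",o["ee_rot"]).as_matrix()
        return c,Rt@T[:3,:3],Rt@T[:3,3]+o["tool_pos"]
    return c,R.from_euler("xyz",c["orientation"]).as_matrix(),np.array(c["eye"])
def ray(C,uv):
    c,Rm,e=C; K=c["camera_matrix"]
    x=(np.atleast_2d(uv).astype(float)-K[:2,2])/np.diag(K)[:2]; s=x.copy()
    for _ in range(8): s=x/(1+c["k1"]*(s**2).sum(1,keepdims=True))
    return np.c_[s[:,0],-s[:,1],-np.ones(len(s))]@Rm.T
def pix2plane(C,uv,z):
    d=ray(C,uv); return C[2]+d*((z-C[2][2])/d[:,2:])
def proj(C,P):
    c,Rm,e=C; p=(np.atleast_2d(P)-e)@Rm; s=np.c_[p[:,0],-p[:,1]]/-p[:,2:]
    s=s*(1+c["k1"]*(s**2).sum(1,keepdims=True)); K=c["camera_matrix"]
    return s*np.diag(K)[:2]+K[:2,2]
def hold():
    o=get_obs(); print("t",round(o["time"],2),"tcp",o["tool_pos"].round(4),"rpy",o["ee_rot"].round(3),"w",round(o["width"],4),"F",o["wrist_force"].round(1)); return o
E
python3 - <<'E'
from h import *
im=cv2.imread("pics/top0.png")
C=cam("top")
def quad(lo,hi,box,z):
    x0,y0,x1,y1=box
    m=cv2.inRange(im[y0:y1,x0:x1],lo,hi); m=cv2.morphologyEx(m,cv2.MORPH_CLOSE,np.ones((5,5)))
    c=max(cv2.findContours(m,0,2)[0],key=cv2.contourArea)
    p=cv2.boxPoints(cv2.minAreaRect(c))+[x0,y0]; w=pix2plane(C,p,z)
    print(p.round(1).tolist(),w[:,:2].round(3).tolist(),w.mean(0).round(4),"edges",np.linalg.norm(np.diff(w,axis=0),axis=1).round(3)); 
for p,z in (((402,239),.062),((460,238),.056),((434,269),.084),((429,237),.05),((145,255),.012),((257,305),.01),((323,312),.01),((203,127),.01)): print(p,pix2plane(C,p,z).round(3))
for p,z in (((377,211),.02),((472,212),.02),((474,295),.02),((378,296),.02),((222,199),.014),((325,202),.014),((323,255),.014),((220,251),.014)):print(p,pix2plane(C,p,z)[0].round(4))
# stage ellipse
g=cv2.inRange(im[215:295,105:185],(0,0,0),(110,110,110)) & cv2.inRange(cv2.cvtColor(im[215:295,105:185],cv2.COLOR_BGR2HSV)[:,:,1],0,60)
c=max(cv2.findContours(g,0,2)[0],key=cv2.contourArea);e=cv2.fitEllipse(c);print("stage",e,pix2plane(C,np.array(e[0])+[105,215],.012))
a=cv2.resize(im[160:305,365:485],None,fx=4,fy=4,interpolation=2);cv2.imwrite("pics/c1.png",a)
E
```

```text
(402, 239) [[ 0.504 -0.246  0.062]]
(460, 238) [[ 0.504 -0.364  0.056]]
(434, 269) [[ 0.444 -0.298  0.084]]
(429, 237) [[ 0.508 -0.304  0.05 ]]
(145, 255) [[0.485 0.295 0.012]]
(257, 305) [[0.376 0.052 0.01 ]]
(323, 312) [[ 0.359 -0.086  0.01 ]]
(203, 127) [[0.77  0.169 0.01 ]]
(377, 211) [ 0.5674 -0.2075  0.02  ]
(472, 212) [ 0.5597 -0.4084  0.02  ]
(474, 295) [ 0.3871 -0.3983  0.02  ]
(378, 296) [ 0.3901 -0.2003  0.02  ]
(222, 199) [0.6036 0.1253 0.014 ]
(325, 202) [ 0.5907 -0.0983  0.014 ]
(323, 255) [ 0.4773 -0.09    0.014 ]
(220, 251) [0.4907 0.1299 0.014 ]
stage ((38.26007080078125, 39.34144592285156), (48.19365310668945, 50.41462707519531), 27.459848403930664) [[0.48693486 0.29903821 0.012     ]]
```

View pics/c1.png

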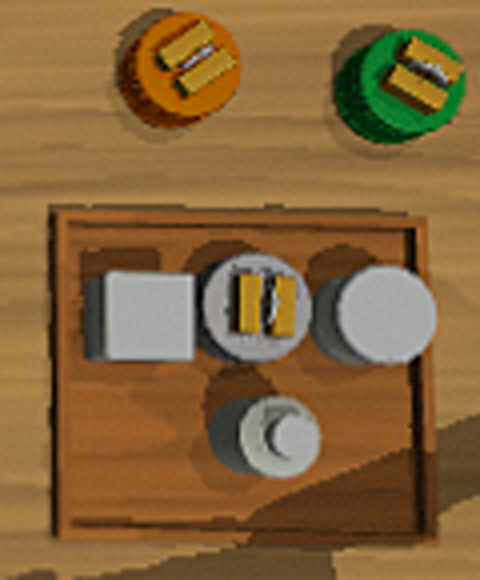

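The crop confirms the choice: the steel vise is at crop (256,308), with the box (150,315), jar (386,314) and bottle (cap 291,437) around it. The orange and green ones outside the tray are the look-alikes. Next I'll compute the coordinates.

Run:
```python
from h import *
C=cam("top"); S=cam("scene"); im=cv2.imread("pics/top0.png")
def f(n,p,z): print(n,pix2plane(C,np.array(p)/4+[365-.375,160-.375],z)[0].round(4))
f("jar",(387,315),.056);f("box",(151,315),.062);f("bottlecap",(293,437),.084);f("vise",(256,308),.046);f("visejaws",(267,305),.062)
print("box edge", pix2plane(C,np.array([(108,272),(193,272),(195,360),(106,360)])/4+[364.6,159.6],.062).round(4).tolist())
# scene positions seen by pixel for cross check
for n,p,z in (("jar",(152,177),.056),("bottle",(179,160),.084),("stage",(400,227),.012)): print("scene",n,pix2plane(S,p,z)[0].round(3))
```

```text
jar [ 0.5028 -0.3668  0.056 ]
box [ 0.5056 -0.2467  0.062 ]
bottlecap [ 0.444  -0.3056  0.084 ]
vise [ 0.5086 -0.3044  0.046 ]
visejaws [ 0.5091 -0.3048  0.062 ]
box edge [[0.5278, -0.2264, 0.062], [0.5267, -0.2689, 0.062], [0.4827, -0.2671, 0.062], [0.4839, -0.2229, 0.062]]
scene jar [ 0.503 -0.36   0.056]
scene bottle [ 0.449 -0.3    0.084]
scene stage [0.493 0.305 0.012]
```

Request:
{"api": "step_arm", "payload": {
  "increments": "5 0 0 0 0 -0.15; 0 0 0 0 0 -0.15; 0 0 0 0 0 -0.15; 0 0 0 0 0 -0.15; 0 0 0 0 0 -0.15",
  "claw": -1
}}

```text
time: 0.6
tool_pos: [0.266, -0.4836, 0.2048]
ee_rot: [-3.141, -0.001, 1.168]
wrist_force: [-1.0, 0.7, -0.2]
width: 0.0942
```

Request:
{"api": "step_arm", "payload": {
  "increments": "0 0 0 0 0 -0.14; 0 0 0 0 0 -0.14; 0 0 0 0 0 -0.126; 0 5 0 0 0 0; 0 5 0 0 0 0"
}}

```text
time: 1.1
tool_pos: [0.3659, -0.4846, 0.2053]
ee_rot: [-3.141, -0.0, 1.565]
wrist_force: [-0.4, -0.4, 0.1]
width: 0.0944
```

Request:
{"api": "step_arm", "payload": {
  "increments": "3 4 0 0 0 0; 3 4 0 0 0 0; 3 4 0 0 0 0; 0 0 0 0 0 0; 0 0 0 0 0 0"
}}

```text
time: 1.6
tool_pos: [0.4868, -0.3937, 0.2046]
ee_rot: [-3.14, -0.0, 1.57]
wrist_force: [-1.0, -1.1, 0.2]
width: 0.094
```

Run:
```python
from h import *
o=hold(); cv2.imwrite("pics/w1.png",snapshot("wrist")[:,:,::-1])
print(o["joint_positions"].round(2))
C=cam("wrist",o)
print(proj(C,[[.503,-.366,.056],[.5056,-.2467,.062],[.444,-.304,.084],[.5086,-.3044,.046]]).round(0).tolist())
```

```text
t 1.6 tcp [ 0.4868 -0.3937  0.2046] rpy [-3.14 -0.    1.57] w 0.094 F [-1.  -1.1  0.2]
[-0.77  0.26  1.17 -0.    1.71 -0.77]
[[294.0, 174.0], [299.0, 46.0], [230.0, 109.0], [300.0, 111.0]]
```

View pics/w1.png

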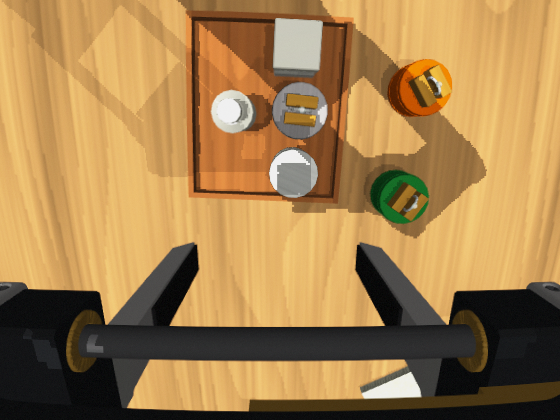

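The wrist view agrees with the estimates to about 1 mm: jar lid (293,172), vise (300,110), bottle cap (229,110), box (298,45). I start with the jar.

Request:
{"api": "step_arm", "payload": {
  "increments": "2.9 1.6 0 0 0 0; 0 0 5 0 0 0; 0 0 5 0 0 0; 0 0 5 0 0 0; 0 0 2.5 0 0 0"
}}

```text
time: 2.15
tool_pos: [0.4979, -0.3651, 0.0248]
ee_rot: [-3.135, -0.005, 1.565]
wrist_force: [-0.3, 0.2, -0.1]
width: 0.0941
```

Request:
{"api": "step_arm", "payload": {
  "increments": "0 0 0 0 0 0; 0 0 0 0 0 0; 0 0 0 0 0 0; 0 0 0 0 0 0; 0 0 0 0 0 0",
  "claw": 1
}}

```text
time: 2.65
tool_pos: [0.5032, -0.3668, 0.0328]
ee_rot: [3.139, 0.003, 1.568]
wrist_force: [-0.4, 0.1, 0.0]
width: 0.0574
```

Request:
{"api": "step_arm", "payload": {
  "increments": "0 0 0 0 0 0; 0 0 0 0 0 0; 0 0 0 0 0 0; 0 0 0 0 0 0"
}}

```text
time: 3.05
tool_pos: [0.503, -0.3662, 0.0318]
ee_rot: [3.14, 0.002, 1.568]
wrist_force: [-0.2, -0.8, 6.2]
width: 0.0492
```

Request:
{"api": "step_arm", "payload": {
  "increments": "0 0 -1 0 0 0; 0 0 -2 0 0 0; 0 0 -3 0 0 0; 0 0 -2 0 0 0; 2 0 -2 0 0 0"
}}

```text
time: 3.55
tool_pos: [0.5018, -0.3471, 0.1309]
ee_rot: [-3.141, 0.001, 1.565]
wrist_force: [-1.0, 0.7, -2.6]
width: 0.0492
```

Request:
{"api": "step_arm", "payload": {
  "increments": "3.5 0.4 0 0 0 0; 4 0.5 0 0 0 0; 4 0.5 0 0 0 0; 4 0.5 0 0 0 0; 4 0.5 0 0 0 0"
}}

```text
time: 4.05
tool_pos: [0.5264, -0.149, 0.13]
ee_rot: [-3.14, -0.001, 1.568]
wrist_force: [1.1, 0.9, -1.2]
width: 0.0493
```

Request:
{"api": "step_arm", "payload": {
  "increments": "4 0.5 0 0 0 0; 3.3 0.5 0 0 0 0; 2 0 0 0 0 0; 1 0 0 0 0 0; 0 0 0 0 0 0"
}}

```text
time: 4.55
tool_pos: [0.5369, -0.0469, 0.1301]
ee_rot: [-3.141, 0.0, 1.57]
wrist_force: [0.3, -0.1, -0.5]
width: 0.0496
```

Request:
{"api": "step_arm", "payload": {
  "increments": "0 0 0 0 0 0; 0 0 0 0 0 0; 0 0 0 0 0 0"
}}

```text
time: 4.85
tool_pos: [0.5372, -0.049, 0.1304]
ee_rot: [-3.141, 0.0, 1.566]
wrist_force: [-0.2, -0.2, -0.9]
width: 0.0495
```

Request:
{"api": "step_arm", "payload": {
  "increments": "0 0 3 0 0 0; 0 0 3 0 0 0; 0 0 2 0 0 0; 0 0 1 0 0 0; 0 0 0.5 0 0 0"
}}

```text
time: 5.35
tool_pos: [0.5368, -0.0483, 0.0345]
ee_rot: [-3.14, -0.0, 1.567]
wrist_force: [-0.2, -0.8, -0.9]
width: 0.0497
```

Request:
{"api": "step_arm", "payload": {
  "increments": "0 0 0.2 0 0 0; 0 0 0 0 0 0; 0 0 0 0 0 0"
}}

```text
time: 5.65
tool_pos: [0.5382, -0.0481, 0.0348]
ee_rot: [3.139, 0.0, 1.568]
wrist_force: [-0.2, -0.5, -0.4]
width: 0.0494
```

Request:
{"api": "step_arm", "payload": {
  "increments": "0 0 0.2 0 0 0; 0 0 0.1 0 0 0; 0 0 0 0 0 0; 0 0 0 0 0 0"
}}

```text
time: 6.05
tool_pos: [0.538, -0.0479, 0.0318]
ee_rot: [3.14, 0.0, 1.568]
wrist_force: [-0.8, 0.4, 5.5]
width: 0.0492
```

Request:
{"api": "step_arm", "payload": {
  "increments": "0 0 0 0 0 0; 0 0 0 0 0 0; 0 0 0 0 0 0; 0 0 0 0 0 0; 0 0 0 0 0 0",
  "claw": -1
}}

```text
time: 6.55
tool_pos: [0.5371, -0.0478, 0.0302]
ee_rot: [-3.141, 0.0, 1.568]
wrist_force: [0.2, -0.2, -0.5]
width: 0.0859
```

Request:
{"api": "step_arm", "payload": {
  "increments": "0 0 -2 0 0 0; 0 0 -4 0 0 0; 0 0 -4 0 0 0; -3 -0.3 0 0 0 0; -4 -1 0 0 0 0"
}}

```text
time: 7.05
tool_pos: [0.5258, -0.1177, 0.1328]
ee_rot: [3.137, 0.001, 1.572]
wrist_force: [-0.8, -0.4, -0.7]
width: 0.0941
```

Request:
{"api": "step_arm", "payload": {
  "increments": "-4 -1 0 0 0 0; -4 -1 0 0 0 0; -3 0 0 0 0 0; -1.8 0 0 0 0 0; 0 0 0 0 0 0"
}}

```text
time: 7.55
tool_pos: [0.5035, -0.2475, 0.1301]
ee_rot: [-3.141, -0.0, 1.565]
wrist_force: [-0.5, 1.0, -0.3]
width: 0.094
```

Run:
```python
from h import *
o=hold(); cv2.imwrite("pics/w2.png",snapshot("wrist")[:,:,::-1])
C=cam("wrist",o)
print(proj(C,[[.505,-.246,.062],[.538,-.048,.056]]).round(0).tolist())
```

```text
t 7.55 tcp [ 0.5035 -0.2475  0.1301] rpy [-3.141 -0.     1.565] w 0.094 F [-0.5  1.  -0.3]
[[280.0, 222.0], [327.0, -57.0]]
```

View pics/w2.png

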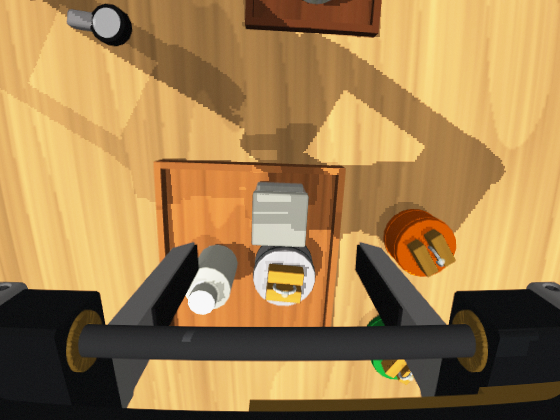

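The box lid is centred at (280,219), where it was predicted. Now grasp the box.

Request:
{"api": "step_arm", "payload": {
  "increments": "0.2 0.1 2 0 0 0; 0 0 3 0 0 0; 0 0 3 0 0 0; 0 0 1.3 0 0 0; 0 0 0.5 0 0 0"
}}

```text
time: 8.1
tool_pos: [0.504, -0.2417, 0.0308]
ee_rot: [-3.139, -0.002, 1.57]
wrist_force: [-0.9, -0.6, 0.2]
width: 0.0945
```

Request:
{"api": "step_arm", "payload": {
  "increments": "0 0 0 0 0 0; 0 0 0 0 0 0; 0 0 0 0 0 0; 0 0 0 0 0 0; 0 0 0 0 0 0",
  "claw": 1
}}

```text
time: 8.6
tool_pos: [0.5051, -0.2441, 0.0333]
ee_rot: [3.14, 0.001, 1.568]
wrist_force: [0.3, 0.5, 0.6]
width: 0.0575
```

Request:
{"api": "step_arm", "payload": {
  "increments": "0 0 0 0 0 0; 0 0 0 0 0 0; 0 0 0 0 0 0; 0 0 0 0 0 0; 0 0 0 0 0 0"
}}

```text
time: 9.1
tool_pos: [0.5048, -0.2438, 0.0327]
ee_rot: [3.141, 0.0, 1.568]
wrist_force: [-0.1, 0.5, 1.1]
width: 0.0439
```

Request:
{"api": "step_arm", "payload": {
  "increments": "0 0 -1 0 0 0; 0 0 -2 0 0 0; 0 0 -3 0 0 0; 0 0 -2 0 0 0; 2 0 -2 0 0 0"
}}

```text
time: 9.6
tool_pos: [0.5047, -0.2253, 0.134]
ee_rot: [3.141, 0.002, 1.565]
wrist_force: [0.2, -0.8, -0.1]
width: 0.0439
```

Request:
{"api": "step_arm", "payload": {
  "increments": "3.6 0.6 0 0 0 0; 4 0.6 0 0 0 0; 4 0.6 0 0 0 0; 4 0.6 0 0 0 0; 3.5 0.6 0 0 0 0"
}}

```text
time: 10.1
tool_pos: [0.5352, -0.031, 0.1329]
ee_rot: [3.141, -0.0, 1.568]
wrist_force: [0.0, -0.9, -0.1]
width: 0.0438
```

Request:
{"api": "step_arm", "payload": {
  "increments": "3 0.6 0 0 0 0; 1.5 0 0 0 0 0; 0.5 0 0 0 0 0; 0 0 0 0 0 0; 0 0 0 0 0 0"
}}

```text
time: 10.6
tool_pos: [0.5413, 0.0159, 0.1325]
ee_rot: [-3.141, 0.001, 1.567]
wrist_force: [0.8, 0.8, -1.4]
width: 0.0439
```

Request:
{"api": "step_arm", "payload": {
  "increments": "0 0 3 0 0 0; 0 0 3 0 0 0; 0 0 2 0 0 0; 0 0 1 0 0 0; 0 0 0.5 0 0 0"
}}

```text
time: 11.1
tool_pos: [0.5409, 0.0161, 0.0365]
ee_rot: [-3.14, 0.0, 1.566]
wrist_force: [0.4, 0.4, -0.6]
width: 0.0437
```

Request:
{"api": "step_arm", "payload": {
  "increments": "0 0 0.2 0 0 0; 0 0 0 0 0 0; 0 0 0 0 0 0; 0 0 0 0 0 0"
}}

```text
time: 11.5
tool_pos: [0.5422, 0.0171, 0.0365]
ee_rot: [3.14, 0.0, 1.568]
wrist_force: [-0.2, -0.9, -1.3]
width: 0.0436
```

Request:
{"api": "step_arm", "payload": {
  "increments": "0 0 0.2 0 0 0; 0 0 0.15 0 0 0; 0 0 0 0 0 0; 0 0 0 0 0 0"
}}

```text
time: 11.9
tool_pos: [0.5418, 0.0172, 0.0326]
ee_rot: [3.141, 0.0, 1.568]
wrist_force: [-0.5, -0.0, 3.6]
width: 0.0441
```

Request:
{"api": "step_arm", "payload": {
  "increments": "0 0 0 0 0 0; 0 0 0 0 0 0; 0 0 0 0 0 0; 0 0 0 0 0 0; 0 0 0 0 0 0",
  "claw": -1
}}

```text
time: 12.4
tool_pos: [0.5414, 0.0171, 0.0317]
ee_rot: [-3.141, 0.0, 1.568]
wrist_force: [0.4, 0.4, 0.3]
width: 0.0802
```

Request:
{"api": "step_arm", "payload": {
  "increments": "0 0 -2 0 0 0; 0 0 -4 0 0 0; 0 0 -4 0 0 0; -3 -1 0 0 0 0; -4 -1 0 0 0 0"
}}

```text
time: 12.9
tool_pos: [0.5224, -0.0524, 0.1342]
ee_rot: [3.137, 0.001, 1.571]
wrist_force: [-0.3, -0.6, -0.9]
width: 0.0944
```

Request:
{"api": "step_arm", "payload": {
  "increments": "-4 -1.3 0 0 0 0; -4 -1.3 0 0 0 0; -4 -1.3 0 0 0 0; -4 -1.3 0 0 0 0; -4 -1.3 0 0 0 0"
}}

```text
time: 13.4
tool_pos: [0.4549, -0.2541, 0.1321]
ee_rot: [3.141, 0.0, 1.568]
wrist_force: [-0.3, 0.1, 0.1]
width: 0.094
```

Request:
{"api": "step_arm", "payload": {
  "increments": "-3.2 -1.3 0 0 0 0; -2 0 0 0 0 0.1; 0 0 0 0 0 0.149; 0 0 0 0 0 0.149; 0 0 0 0 0 0.149"
}}

```text
time: 13.9
tool_pos: [0.4423, -0.3049, 0.1318]
ee_rot: [-3.141, -0.0, 1.014]
wrist_force: [-0.3, -0.7, -0.5]
width: 0.0942
```

Request:
{"api": "step_arm", "payload": {
  "increments": "0 0 0 0 0 0.149; 0 0 0 0 0 0.149; 0 0 0 0 0 0.149; 0 0 0 0 0 0.149; 0 0 0 0 0 0.149"
}}

```text
time: 14.4
tool_pos: [0.4425, -0.3045, 0.1319]
ee_rot: [-3.142, 0.0, 0.27]
wrist_force: [0.8, -0.3, 0.3]
width: 0.0941
```

Request:
{"api": "step_arm", "payload": {
  "increments": "0 0 0 0 0 0.149; 0 0 0 0 0 0.127; 0 0 0 0 0 0; 0 0 0 0 0 0; 0 0 0 0 0 0"
}}

```text
time: 14.9
tool_pos: [0.4425, -0.3045, 0.1319]
ee_rot: [3.142, 0.0, 0.002]
wrist_force: [-0.6, -0.2, 0.0]
width: 0.0942
```

Run:
```python
from h import *
o=hold(); print(o["joint_positions"].round(2)); cv2.imwrite("pics/w3.png",snapshot("wrist")[:,:,::-1])
C=cam("wrist",o)
print(proj(C,[[.4435,-.3045,.084],[.5085,-.304,.046]]).round(0).tolist())
cv2.imwrite("pics/top3.png",snapshot("top")[150:310,100:500,::-1])
```

```text
t 14.9 tcp [ 0.4425 -0.3045  0.1319] rpy [3.142e+00 0.000e+00 2.000e-03] w 0.0942 F [-0.6 -0.2  0. ]
[-0.71  0.08  1.52 -0.    1.54  0.86]
[[277.0, 229.0], [276.0, 136.0]]
```

View pics/w3.png

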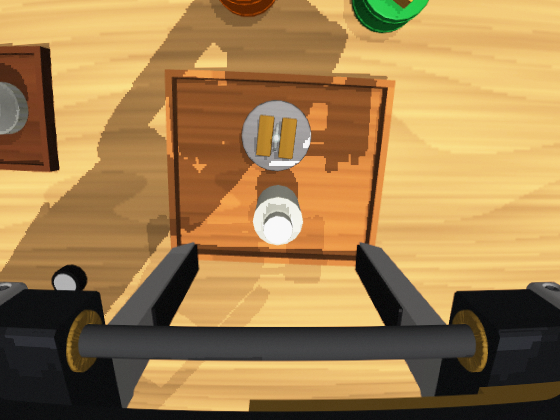

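The cap is at (278,228) and the vise at (276,136), both as predicted. Now take the bottle.

Request:
{"api": "step_arm", "payload": {
  "increments": "0 0.0 2 0 0 0; 0 0 3 0 0 0; 0 0 3 0 0 0; 0 0 1.8 0 0 0; 0 0 0.6 0 0 0"
}}

```text
time: 15.5
tool_pos: [0.441, -0.3033, 0.0253]
ee_rot: [-3.138, 0.004, 0.0]
wrist_force: [-0.7, -0.3, 0.4]
width: 0.0938
```

Request:
{"api": "step_arm", "payload": {
  "increments": "0 0 0 0 0 0; 0 0 0 0 0 0; 0 0 0 0 0 0; 0 0 0 0 0 0; 0 0 0 0 0 0",
  "claw": 1
}}

```text
time: 16.0
tool_pos: [0.4429, -0.3049, 0.0289]
ee_rot: [3.14, -0.001, -0.0]
wrist_force: [0.4, 0.9, -1.3]
width: 0.0577
```

Request:
{"api": "step_arm", "payload": {
  "increments": "0 0 0 0 0 0; 0 0 0 0 0 0; 0 0 0 0 0 0; 0 0 0 0 0 0; 0 0 0 0 0 0"
}}

```text
time: 16.5
tool_pos: [0.4426, -0.3047, 0.0281]
ee_rot: [3.141, -0.0, -0.0]
wrist_force: [-0.3, 0.4, 1.1]
width: 0.0394
```

Request:
{"api": "step_arm", "payload": {
  "increments": "0 0 -1 0 0 0; 0 0 -2 0 0 0; 0 0 -3 0 0 0; 0 0 -3 0 0 0; 0 0 -3 0 0 0"
}}

```text
time: 17.0
tool_pos: [0.4423, -0.3042, 0.1494]
ee_rot: [-3.141, 0.0, -0.0]
wrist_force: [-0.1, -1.0, -1.2]
width: 0.0396
```

Request:
{"api": "step_arm", "payload": {
  "increments": "0.5 -2 0 0 0 0; 1 -4 0 0 0 0; 1 -4 0 0 0 0; 1 -4 0 0 0 0; 1 -4 0 0 0 0"
}}

```text
time: 17.5
tool_pos: [0.4876, -0.123, 0.1484]
ee_rot: [-3.142, -0.0, -0.001]
wrist_force: [0.2, -0.1, -0.5]
width: 0.0396
```

Request:
{"api": "step_arm", "payload": {
  "increments": "1 -4 0 0 0 0; 1 -4 0 0 0 0; 1 -4 0 0 0 0; 1 -4 0 0 0 0; 1.6 -3 0 0 0 0"
}}

```text
time: 18.0
tool_pos: [0.5431, 0.068, 0.1485]
ee_rot: [-3.141, 0.0, 0.001]
wrist_force: [1.0, -0.1, -0.9]
width: 0.0398
```

Request:
{"api": "step_arm", "payload": {
  "increments": "0 -1.7 0 0 0 -0.1; 0 0 0 0 0 -0.149; 0 0 0 0 0 -0.149; 0 0 0 0 0 -0.149; 0 0 0 0 0 -0.149"
}}

```text
time: 18.5
tool_pos: [0.5434, 0.0827, 0.1482]
ee_rot: [-3.141, 0.0, 0.702]
wrist_force: [-0.6, -0.4, -0.7]
width: 0.0398
```

Request:
{"api": "step_arm", "payload": {
  "increments": "0 0 0 0 0 -0.149; 0 0 0 0 0 -0.149; 0 0 0 0 0 -0.149; 0 0 0 0 0 -0.149; 0 0 0 0 0 -0.149"
}}

```text
time: 19.0
tool_pos: [0.5434, 0.0825, 0.1482]
ee_rot: [-3.141, -0.0, 1.447]
wrist_force: [0.7, 0.6, -1.1]
width: 0.0398
```

Request:
{"api": "step_arm", "payload": {
  "increments": "0 0 0 0 0 -0.127; 0 0 0 0 0 0; 0 0 0 0 0 0; 0 0 0 0 0 0; 0 0 0 0 0 0"
}}

```text
time: 19.5
tool_pos: [0.5436, 0.0824, 0.148]
ee_rot: [3.142, 0.0, 1.567]
wrist_force: [0.4, 0.6, -0.6]
width: 0.0396
```

Run:
```python
from h import *
o=hold(); cv2.imwrite("pics/top4.png",cv2.resize(snapshot("top")[150:310,100:500,::-1],None,fx=2,fy=2,interpolation=2))
```

```text
t 19.5 tcp [0.5436 0.0824 0.148 ] rpy [3.142 0.    1.567] w 0.0396 F [ 0.4  0.6 -0.6]
```

View pics/top4.png

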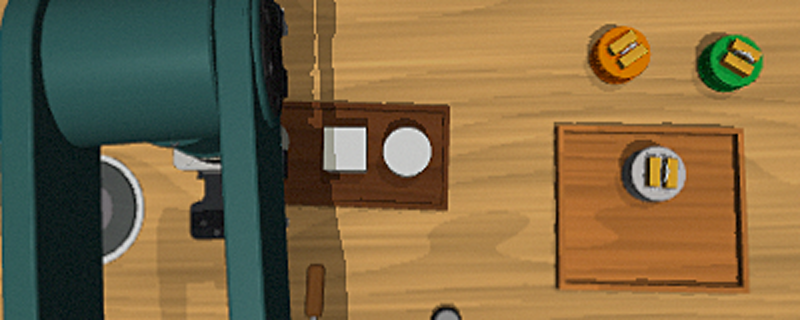

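The box is at (345,150) and the jar at (407,152), both standing centred in the side tray. The vise is alone in the stone tray at (657,173). Next I lower the bottle.

Request:
{"api": "step_arm", "payload": {
  "increments": "0 0 3 0 0 0; 0 0 3 0 0 0; 0 0 3 0 0 0; 0 0 2 0 0 0; 0 0 0.5 0 0 0"
}}

```text
time: 20.05
tool_pos: [0.5412, 0.0823, 0.0298]
ee_rot: [-3.135, 0.0, 1.567]
wrist_force: [0.0, -0.0, -2.0]
width: 0.0391
```

Request:
{"api": "step_arm", "payload": {
  "increments": "0 0 0.2 0 0 0; 0 0 0 0 0 0; 0 0 0 0 0 0; 0 0 0 0 0 0; 0 0 0 0 0 0"
}}

```text
time: 20.55
tool_pos: [0.5442, 0.0825, 0.0319]
ee_rot: [3.14, -0.0, 1.568]
wrist_force: [-0.4, -0.0, -1.2]
width: 0.0394
```

Request:
{"api": "step_arm", "payload": {
  "increments": "0 0 0.2 0 0 0; 0 0 0.2 0 0 0; 0 0 0 0 0 0; 0 0 0 0 0 0"
}}

```text
time: 20.95
tool_pos: [0.5439, 0.0824, 0.0281]
ee_rot: [3.141, 0.0, 1.568]
wrist_force: [-1.7, -0.9, 5.5]
width: 0.0398
```

Request:
{"api": "step_arm", "payload": {
  "increments": "0 0 0 0 0 0; 0 0 0 0 0 0; 0 0 0 0 0 0; 0 0 0 0 0 0; 0 0 0 0 0 0",
  "claw": -1
}}

```text
time: 21.45
tool_pos: [0.5435, 0.0824, 0.0267]
ee_rot: [-3.141, 0.0, 1.568]
wrist_force: [0.0, 0.4, 0.5]
width: 0.076
```

Request:
{"api": "step_arm", "payload": {
  "increments": "0 0 -2 0 0 0; 0 0 -3 0 0 0; 0 0 -4 0 0 0; 0 0 -3 0 0 0; -2 0 0 0 0 0"
}}

```text
time: 21.95
tool_pos: [0.5467, 0.0639, 0.1531]
ee_rot: [3.13, -0.001, 1.571]
wrist_force: [0.3, -1.3, 0.3]
width: 0.0941
```

Request:
{"api": "step_arm", "payload": {
  "increments": "-4 -0.4 0 0 0 0; -4 -0.4 0 0 0 0; -4 -0.4 0 0 0 0; -4 -0.4 0 0 0 0; -4 -0.4 0 0 0 0"
}}

```text
time: 22.45
tool_pos: [0.5226, -0.139, 0.147]
ee_rot: [3.141, 0.0, 1.568]
wrist_force: [0.5, -0.6, -0.9]
width: 0.0937
```

Request:
{"api": "step_arm", "payload": {
  "increments": "-4 -0.4 0 0 0 0; -4 -0.4 0 0 0 0; -4 -0.4 0 0 0 0; -3 -0.4 0 0 0 0; -1.7 0 0 0 0 0"
}}

```text
time: 22.95
tool_pos: [0.5056, -0.3068, 0.1467]
ee_rot: [-3.141, 0.0, 1.565]
wrist_force: [0.1, -0.0, 0.5]
width: 0.0937
```

Request:
{"api": "step_arm", "payload": {
  "increments": "0 0 0 0 0 0.149; 0 0 0 0 0 0.149; 0 0 0 0 0 0.149; 0 0 0 0 0 0.149; 0 0 0 0 0 0.149"
}}

```text
time: 23.45
tool_pos: [0.5068, -0.3037, 0.1469]
ee_rot: [-3.141, -0.0, 0.818]
wrist_force: [0.5, 0.4, 0.1]
width: 0.0939
```

Request:
{"api": "step_arm", "payload": {
  "increments": "0 0 0 0 0 0.149; 0 0 0 0 0 0.149; 0 0 0 0 0 0.149; 0 0 0 0 0 0.149; 0 0 0 0 0 0.149"
}}

```text
time: 23.95
tool_pos: [0.5069, -0.3036, 0.1469]
ee_rot: [-3.141, -0.0, 0.073]
wrist_force: [0.0, 0.2, -0.6]
width: 0.094
```

Request:
{"api": "step_arm", "payload": {
  "increments": "0 0 0 0 0 0.078; 0 0 0 0 0 0; 0 0 0 0 0 0; 0 0 0 0 0 0; 0 0 0 0 0 0"
}}

```text
time: 24.45
tool_pos: [0.5065, -0.3043, 0.147]
ee_rot: [-3.142, -0.0, 0.001]
wrist_force: [-0.2, 0.9, -0.9]
width: 0.0939
```

Run:
```python
from h import *
o=hold(); cv2.imwrite("pics/w5.png",snapshot("wrist")[:,:,::-1])
C=cam("wrist",o)
print(proj(C,[[.5085,-.304,.046]]).round(0).tolist())
cv2.imwrite("pics/top5.png",cv2.resize(snapshot("top")[150:310,100:500,::-1],None,fx=2,fy=2,interpolation=2))
```

```text
t 24.45 tcp [ 0.5065 -0.3043  0.147 ] rpy [-3.142e+00 -0.000e+00  1.000e-03] w 0.0939 F [-0.2  0.9 -0.9]
[[277.0, 209.0]]
```

View pics/w5.png

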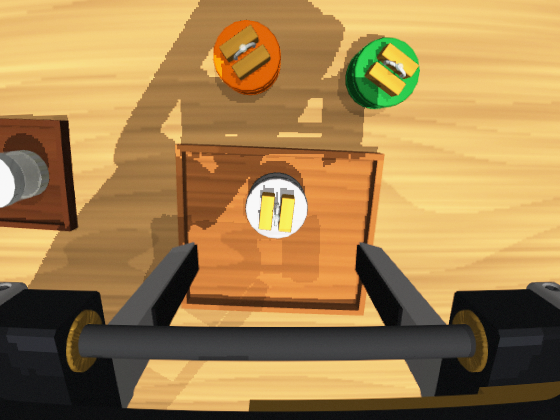

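View pics/top5.png

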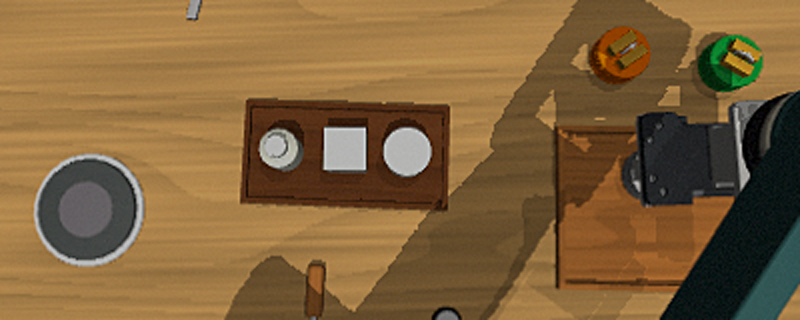

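All three containers stand in the side tray: bottle (281,149), box (345,149), jar (407,151). In the wrist view the vise is at (277,208), where expected. Now grasp it by the cylinder.

Request:
{"api": "step_arm", "payload": {
  "increments": "0.2 0 3 0 0 0; 0 0 4 0 0 0; 0 0 3 0 0 0; 0 0 1.5 0 0 0; 0 0 0.8 0 0 0"
}}

```text
time: 25.05
tool_pos: [0.5077, -0.304, 0.0224]
ee_rot: [-3.14, 0.002, -0.0]
wrist_force: [-0.4, 0.4, -0.4]
width: 0.0942
```

Request:
{"api": "step_arm", "payload": {
  "increments": "0 0 0.5 0 0 0; 0 0 0.3 0 0 0; 0 0 0 0 0 0; 0 0 0 0 0 0; 0 0 0 0 0 0"
}}

```text
time: 25.55
tool_pos: [0.509, -0.3049, 0.0171]
ee_rot: [3.14, -0.002, -0.0]
wrist_force: [0.3, 0.5, 0.1]
width: 0.0942
```

Request:
{"api": "step_arm", "payload": {
  "increments": "0 0 0.3 0 0 0; 0 0 0 0 0 0; 0 0 0 0 0 0; 0 0 0 0 0 0; 0 0 0 0 0 0",
  "claw": 1
}}

```text
time: 26.05
tool_pos: [0.5084, -0.3045, 0.013]
ee_rot: [3.142, -0.0, -0.0]
wrist_force: [0.6, 0.7, 0.9]
width: 0.0574
```

Request:
{"api": "step_arm", "payload": {
  "increments": "0 0 0 0 0 0; 0 0 0 0 0 0; 0 0 0 0 0 0; 0 0 0 0 0 0"
}}

```text
time: 26.45
tool_pos: [0.5084, -0.3043, 0.013]
ee_rot: [-3.141, 0.0, -0.0]
wrist_force: [-0.0, 1.2, -0.1]
width: 0.0555
```

Request:
{"api": "step_arm", "payload": {
  "increments": "0 0 -1 0 0 0; 0 0 -3 0 0 0; 0 0 -4 0 0 0; 0 0 -4 0 0 0; 0 -1.5 -2 0 0 0"
}}

```text
time: 26.95
tool_pos: [0.5091, -0.2919, 0.1567]
ee_rot: [3.137, -0.004, -0.002]
wrist_force: [1.0, -0.9, -5.2]
width: 0.0559
```

Request:
{"api": "step_arm", "payload": {
  "increments": "-0.2 -3 0 0 0 0; -0.2 -4 0 0 0 0; -0.2 -4 0 0 0 0; -0.2 -4 0 0 0 0; -0.2 -4 0 0 0 0"
}}

```text
time: 27.45
tool_pos: [0.4972, -0.098, 0.1519]
ee_rot: [-3.141, 0.002, -0.001]
wrist_force: [0.8, 0.3, -4.8]
width: 0.0558
```

Request:
{"api": "step_arm", "payload": {
  "increments": "-0.2 -4 0 0 0 0; -0.2 -4 0 0 0 0; -0.2 -4 0 0 0 0; -0.2 -4 0 0 0 0; -0.2 -4 0 0 0 0"
}}

```text
time: 27.95
tool_pos: [0.4873, 0.1018, 0.152]
ee_rot: [3.141, 0.002, -0.0]
wrist_force: [0.5, 0.3, -6.1]
width: 0.0558
```

Request:
{"api": "step_arm", "payload": {
  "increments": "0 -4 0 0 0 0; 0 -4 0 0 0 0; 0 -2 0 0 0 0; 0 -1 0 0 0 0; 0 0 0 0 0 0"
}}

```text
time: 28.45
tool_pos: [0.4879, 0.211, 0.152]
ee_rot: [3.14, 0.002, 0.002]
wrist_force: [0.4, -0.6, -6.3]
width: 0.0556
```

Run:
```python
from h import *
o=hold(); im=snapshot("wrist")[:,:,::-1]; cv2.imwrite("pics/w6.png",im)
C=cam("wrist",o); print(o["joint_positions"].round(2))
print(proj(C,[[.487,.299,.012],[.487+.062,.299,.0],[.487,.299-.062,0],[.487,.299+.062,0]]).round(0).tolist())
```

```text
t 28.45 tcp [0.4879 0.211  0.152 ] rpy [3.14e+00 2.00e-03 2.00e-03] w 0.0556 F [ 0.4 -0.6 -6.3]
[ 0.3   0.06  1.5  -0.    1.58  1.87]
[[190.0, 202.0], [189.0, 139.0], [252.0, 199.0], [135.0, 199.0]]
```

View pics/w6.png

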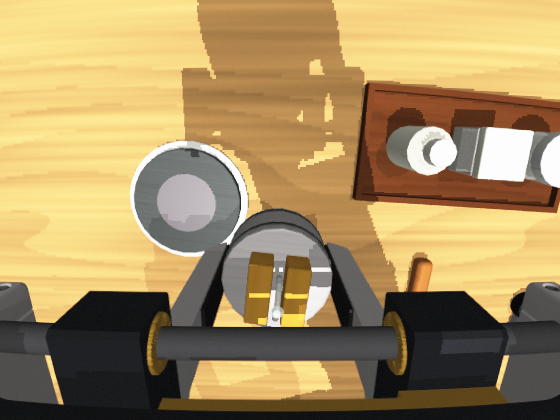

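The grey spot is at (186.5,202) against a predicted (190,202), so the stage is about 3 mm further in +y, near (0.4875, 0.302). I'll move over it and lower.

Request:
{"api": "step_arm", "payload": {
  "increments": "0 -3 0 0 0 0; 0 -4 0 0 0 0; 0 -2.1 2 0 0 0; 0 0 3 0 0 0; 0 0 3 0 0 0"
}}

```text
time: 29.0
tool_pos: [0.4894, 0.3005, 0.0725]
ee_rot: [3.141, -0.001, -0.001]
wrist_force: [-0.1, -0.3, -5.7]
width: 0.0558
```

Request:
{"api": "step_arm", "payload": {
  "increments": "0 0 3 0 0 0; 0 0 1 0 0 0; 0 0 0.5 0 0 0; 0 0 0 0 0 0; 0 0 0 0 0 0"
}}

```text
time: 29.5
tool_pos: [0.4901, 0.3018, 0.0301]
ee_rot: [-3.14, -0.003, -0.001]
wrist_force: [0.4, 0.0, -5.5]
width: 0.0555
```

Run:
```python
from h import *
o=hold(); im=snapshot("scene")[:,:,::-1]; C=cam("scene")
print(proj(C,[np.r_[o["tool_pos"][:2],.012]]).round(1))
cv2.imwrite("pics/s7.png",cv2.resize(im[150:270,340:460],None,fx=5,fy=5,interpolation=2))
```

```text
t 29.5 tcp [0.4901 0.3018 0.0301] rpy [-3.14e+00 -3.00e-03 -1.00e-03] w 0.0555 F [ 0.4  0.  -5.5]
[[398.9 225.9]]
```

View pics/s7.png

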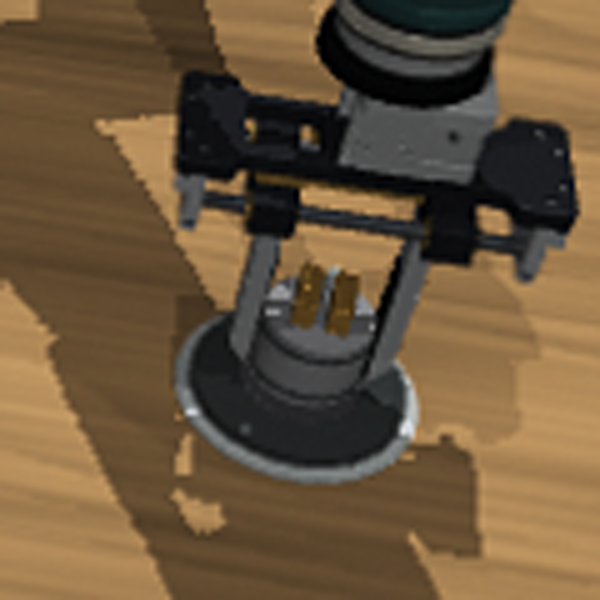

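The vise hovers near the plate's middle (vise base about (310,395), ring centre about (297,395) in the crop; the vise is still about 11 mm up). Next I lower it the rest of the way.

Request:
{"api": "step_arm", "payload": {
  "increments": "-0.2 0 0.3 0 0 0; 0 0 0.3 0 0 0; 0 0 0.2 0 0 0; 0 0 0 0 0 0; 0 0 0 0 0 0"
}}

```text
time: 30.05
tool_pos: [0.4864, 0.3015, 0.0198]
ee_rot: [3.141, 0.0, -0.0]
wrist_force: [-0.2, -1.3, -6.1]
width: 0.0554
```

Request:
{"api": "step_arm", "payload": {
  "increments": "0 0 0.2 0 0 0; 0 0 0 0 0 0; 0 0 0 0 0 0"
}}

```text
time: 30.35
tool_pos: [0.4869, 0.3018, 0.019]
ee_rot: [-3.141, -0.001, -0.0]
wrist_force: [-1.5, -1.1, 0.6]
width: 0.0553
```

Request:
{"api": "step_arm", "payload": {
  "increments": "0 0 0 0 0 0; 0 0 0 0 0 0; 0 0 0 0 0 0; 0 0 0 0 0 0; 0 0 0 0 0 0",
  "claw": -1
}}

```text
time: 30.85
tool_pos: [0.4867, 0.3016, 0.0181]
ee_rot: [-3.142, -0.0, -0.0]
wrist_force: [-0.3, -0.7, 0.4]
width: 0.0916
```

Request:
{"api": "step_arm", "payload": {
  "increments": "0 0 -1 0 0 0; 0 0 -3 0 0 0; 0 0 -4 0 0 0; 0 0 -4 0 0 0; 0 0 -1 0 0 0"
}}

```text
time: 31.35
tool_pos: [0.4893, 0.3029, 0.1549]
ee_rot: [-3.137, -0.01, -0.0]
wrist_force: [-0.1, 0.9, 0.2]
width: 0.0943
```

Request:
{"api": "step_arm", "payload": {
  "increments": "-4 0 0 0 0 0; 0 0 0 0 0 0; 0 0 0 0 0 0; 0 0 0 0 0 0"
}}

```text
time: 31.75
tool_pos: [0.447, 0.3015, 0.1477]
ee_rot: [3.141, -0.0, -0.0]
wrist_force: [0.1, -0.2, -0.1]
width: 0.0943
```

Run:
```python
from h import *
o=hold(); im=snapshot("wrist")[:,:,::-1]; cv2.imwrite("pics/w8.png",im)
C=cam("wrist",o)
for n,c,r,z in (("ring",(.487,.302),.062,0),("plate",(.487,.302),.055,.012),("vise",(.487,.302),.028,.052)):
    P=[[c[0]+r*a,c[1]+r*b,z] for a,b in ((0,0),(1,0),(-1,0),(0,1),(0,-1))]; print(n,proj(C,P).round(1).tolist())
```

```text
t 31.75 tcp [0.447  0.3015 0.1477] rpy [ 3.141 -0.    -0.   ] w 0.0943 F [ 0.1 -0.2 -0.1]
ring [[276.4, 160.5], [276.4, 95.5], [276.4, 220.1], [214.4, 160.5], [338.4, 160.7]]
plate [[276.4, 161.8], [276.4, 102.2], [276.3, 216.8], [219.3, 161.9], [333.4, 162.0]]
vise [[276.3, 167.1], [276.3, 133.2], [276.3, 199.5], [243.1, 167.1], [309.5, 167.2]]
```

View pics/w8.png

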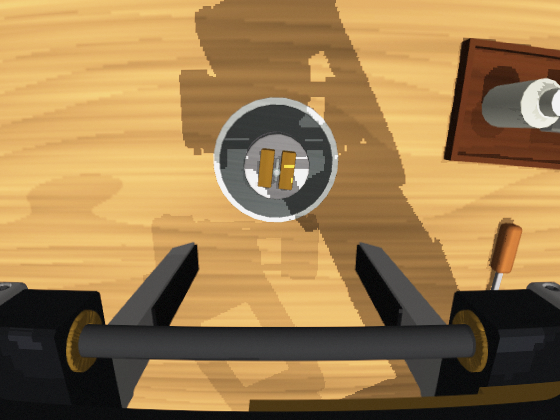

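The ring spans 214–338 × 97–221 (centre about (276,159)) and the vise top is at (277,167), exactly where a centred vise should appear, within about 2 mm. Step 2 is done. Now the containers go back, bottle first.

Request:
{"api": "step_arm", "payload": {
  "increments": "1.7 3 0 0 0 0; 2 4 0 0 0 0; 2 4 0 0 0 0; 2 4 0 0 0 0; 2 4 0 0 0 0"
}}

```text
time: 32.3
tool_pos: [0.5449, 0.1096, 0.1478]
ee_rot: [3.142, -0.0, -0.001]
wrist_force: [0.5, 0.8, -0.3]
width: 0.0943
```

Request:
{"api": "step_arm", "payload": {
  "increments": "0 2.9 0 0 0 -0.1; 0 0 0 0 0 -0.149; 0 0 0 0 0 -0.149; 0 0 0 0 0 -0.149; 0 0 0 0 0 -0.149"
}}

```text
time: 32.8
tool_pos: [0.5443, 0.0818, 0.1476]
ee_rot: [3.142, 0.0, 0.701]
wrist_force: [0.3, -0.7, 0.5]
width: 0.0943
```

Request:
{"api": "step_arm", "payload": {
  "increments": "0 0 0 0 0 -0.149; 0 0 0 0 0 -0.149; 0 0 0 0 0 -0.149; 0 0 0 0 0 -0.149; 0 0 0 0 0 -0.149"
}}

```text
time: 33.3
tool_pos: [0.5442, 0.0821, 0.1476]
ee_rot: [-3.141, 0.0, 1.446]
wrist_force: [-1.0, -0.2, -0.7]
width: 0.0936
```

Request:
{"api": "step_arm", "payload": {
  "increments": "0 0 0 0 0 -0.127; 0 0 0 0 0 0; 0 0 0 0 0 0; 0 0 0 0 0 0; 0 0 0 0 0 0"
}}

```text
time: 33.8
tool_pos: [0.5436, 0.0824, 0.1479]
ee_rot: [-3.142, 0.0, 1.567]
wrist_force: [-0.1, 0.5, 0.9]
width: 0.0942
```

Request:
{"api": "step_arm", "payload": {
  "increments": "0 0 3 0 0 0; 0 0 3 0 0 0; 0 0 3 0 0 0; 0 0 2 0 0 0; 0 0 0.5 0 0 0"
}}

```text
time: 34.3
tool_pos: [0.5412, 0.0824, 0.0299]
ee_rot: [-3.136, 0.0, 1.567]
wrist_force: [-0.2, 0.4, -0.2]
width: 0.0935
```

Request:
{"api": "step_arm", "payload": {
  "increments": "0 0 0.2 0 0 0; 0 0 0.2 0 0 0; 0 0 0 0 0 0; 0 0 0 0 0 0; 0 0 0 0 0 0"
}}

```text
time: 34.8
tool_pos: [0.5441, 0.0826, 0.0299]
ee_rot: [3.14, -0.0, 1.568]
wrist_force: [0.2, 0.9, -0.6]
width: 0.0941
```

Request:
{"api": "step_arm", "payload": {
  "increments": "0 0 0 0 0 0; 0 0 0 0 0 0; 0 0 0 0 0 0; 0 0 0 0 0 0; 0 0 0 0 0 0",
  "claw": 1
}}

```text
time: 35.3
tool_pos: [0.5435, 0.0825, 0.0289]
ee_rot: [-3.142, 0.0, 1.568]
wrist_force: [0.1, -0.8, 1.1]
width: 0.0574
```

Request:
{"api": "step_arm", "payload": {
  "increments": "0 0 0 0 0 0; 0 0 0 0 0 0; 0 0 0 0 0 0; 0 0 0 0 0 0; 0 0 0 0 0 0"
}}

```text
time: 35.8
tool_pos: [0.5436, 0.0825, 0.0289]
ee_rot: [3.141, 0.0, 1.568]
wrist_force: [-0.1, 0.6, -0.3]
width: 0.0395
```

Request:
{"api": "step_arm", "payload": {
  "increments": "0 0 -1 0 0 0; 0 0 -3 0 0 0; 0 0 -4 0 0 0; 0 0 -3 0 0 0; -2 -0.2 -1 0 0 0"
}}

```text
time: 36.3
tool_pos: [0.5437, 0.0641, 0.1544]
ee_rot: [3.133, -0.001, 1.571]
wrist_force: [1.7, -0.8, -0.6]
width: 0.0396
```

Request:
{"api": "step_arm", "payload": {
  "increments": "-4 -1 0 0 0 0; -4 -1 0 0 0 0; -4 -1 0 0 0 0; -4 -1 0 0 0 0; -4 -1 0 0 0 0"
}}

```text
time: 36.8
tool_pos: [0.4902, -0.1387, 0.1497]
ee_rot: [3.141, 0.0, 1.568]
wrist_force: [0.3, 0.3, -0.4]
width: 0.0398
```

Request:
{"api": "step_arm", "payload": {
  "increments": "-4 -1 0 0 0 0; -4 -1 0 0 0 0; -4 -1.4 0 0 0 0; -3 -1.4 0 0 0 0; -1.7 0 0 0 0 0"
}}

```text
time: 37.3
tool_pos: [0.4408, -0.3065, 0.1496]
ee_rot: [-3.141, 0.001, 1.564]
wrist_force: [0.1, 1.1, -0.1]
width: 0.0395
```

Request:
{"api": "step_arm", "payload": {
  "increments": "0 0 0 0 0 0; 0 0 0 0 0 0; 0 0 0 0 0 0"
}}

```text
time: 37.6
tool_pos: [0.443, -0.3027, 0.1491]
ee_rot: [3.141, -0.001, 1.57]
wrist_force: [0.7, 0.5, -1.4]
width: 0.0394
```

Request:
{"api": "step_arm", "payload": {
  "increments": "-0.1 0 3 0 0 0; 0 0 3 0 0 0; 0 0 3 0 0 0; 0 0 2 0 0 0; 0 0 0.4 0 0 0"
}}

```text
time: 38.1
tool_pos: [0.4411, -0.3021, 0.0319]
ee_rot: [-3.137, -0.004, 1.57]
wrist_force: [-0.9, 0.5, -1.2]
width: 0.0395
```

Request:
{"api": "step_arm", "payload": {
  "increments": "0 0 0.2 0 0 0; 0 0 0 0 0 0; 0 0 0 0 0 0; 0 0 0 0 0 0; 0 0 0 0 0 0"
}}

```text
time: 38.6
tool_pos: [0.4428, -0.3056, 0.0339]
ee_rot: [3.14, 0.001, 1.568]
wrist_force: [-0.3, -0.4, -0.4]
width: 0.0396
```

Request:
{"api": "step_arm", "payload": {
  "increments": "0 0 0.3 0 0 0; 0 0 0.2 0 0 0; 0 0 0 0 0 0; 0 0 0 0 0 0"
}}

```text
time: 39.0
tool_pos: [0.4425, -0.3055, 0.0289]
ee_rot: [3.141, 0.001, 1.568]
wrist_force: [-2.3, 0.4, 5.2]
width: 0.0396
```

Request:
{"api": "step_arm", "payload": {
  "increments": "0 0 0 0 0 0; 0 0 0 0 0 0; 0 0 0 0 0 0; 0 0 0 0 0 0; 0 0 0 0 0 0",
  "claw": -1
}}

```text
time: 39.5
tool_pos: [0.4422, -0.3051, 0.0277]
ee_rot: [-3.141, -0.0, 1.568]
wrist_force: [0.3, -0.4, -0.4]
width: 0.0762
```

Request:
{"api": "step_arm", "payload": {
  "increments": "0 0 -2 0 0 0; 0 0 -4 0 0 0; 0 0 -4 0 0 0; 3 1 0 0 0 0; 4 1.2 0 0 0 0"
}}

```text
time: 40.0
tool_pos: [0.4656, -0.2365, 0.1302]
ee_rot: [3.138, 0.003, 1.564]
wrist_force: [0.1, 0.3, -0.4]
width: 0.0939
```

Request:
{"api": "step_arm", "payload": {
  "increments": "4 1.2 0 0 0 0; 4 1.2 0 0 0 0; 4 1.2 0 0 0 0; 4 1.2 0 0 0 0; 4 1.2 0 0 0 0"
}}

```text
time: 40.5
tool_pos: [0.5254, -0.0337, 0.128]
ee_rot: [3.141, 0.0, 1.568]
wrist_force: [0.7, 0.0, -0.7]
width: 0.0937
```

Request:
{"api": "step_arm", "payload": {
  "increments": "4 1.7 0 0 0 0; 1.3 0 0 0 0 0; 0 0 0 0 0 0; 0 0 0 0 0 0; 0 0 0 0 0 0"
}}

```text
time: 41.0
tool_pos: [0.542, 0.016, 0.1279]
ee_rot: [-3.141, 0.001, 1.566]
wrist_force: [-0.1, -0.2, -0.6]
width: 0.0941
```

Request:
{"api": "step_arm", "payload": {
  "increments": "0.1 0 2.5 0 0 0; 0 0 3 0 0 0; 0 0 2.5 0 0 0; 0 0 1.2 0 0 0; 0 0 0.5 0 0 0"
}}

```text
time: 41.5
tool_pos: [0.5413, 0.0174, 0.0297]
ee_rot: [-3.139, 0.0, 1.566]
wrist_force: [0.8, 0.0, -0.0]
width: 0.0939
```

Request:
{"api": "step_arm", "payload": {
  "increments": "0 0 0 0 0 0; 0 0 0 0 0 0; 0 0 0 0 0 0; 0 0 0 0 0 0; 0 0 0 0 0 0",
  "claw": 1
}}

```text
time: 42.0
tool_pos: [0.5428, 0.0186, 0.0317]
ee_rot: [3.14, 0.0, 1.568]
wrist_force: [-0.3, -0.4, -0.2]
width: 0.0573
```

Request:
{"api": "step_arm", "payload": {
  "increments": "0 0 0 0 0 0; 0 0 0 0 0 0; 0 0 0 0 0 0; 0 0 0 0 0 0; 0 0 0 0 0 0"
}}

```text
time: 42.5
tool_pos: [0.5424, 0.0186, 0.0311]
ee_rot: [3.141, 0.0, 1.568]
wrist_force: [-0.8, 0.4, 1.4]
width: 0.0439
```

Request:
{"api": "step_arm", "payload": {
  "increments": "0 0 -1 0 0 0; 0 0 -3 0 0 0; 0 0 -3 0 0 0; 0 0 -2 0 0 0; -2 0 -1 0 0 0"
}}

```text
time: 43.0
tool_pos: [0.5435, -0.0001, 0.1343]
ee_rot: [3.137, -0.001, 1.571]
wrist_force: [0.3, -0.1, -0.9]
width: 0.0435
```

Request:
{"api": "step_arm", "payload": {
  "increments": "-3.5 -0.6 0 0 0 0; -4 -0.6 0 0 0 0; -4 -0.6 0 0 0 0; -4 -0.6 0 0 0 0; -4 -0.6 0 0 0 0"
}}

```text
time: 43.5
tool_pos: [0.5112, -0.1979, 0.1315]
ee_rot: [3.141, 0.0, 1.568]
wrist_force: [0.4, -1.1, -1.7]
width: 0.0437
```

Request:
{"api": "step_arm", "payload": {
  "increments": "-3 -0.6 0 0 0 0; -1.5 0 0 0 0 0; 0 0 0 0 0 0; 0 0 0 0 0 0; 0 0 0 0 0 0"
}}

```text
time: 44.0
tool_pos: [0.5059, -0.2398, 0.131]
ee_rot: [3.142, -0.001, 1.57]
wrist_force: [0.3, 0.6, -0.9]
width: 0.0438
```

Request:
{"api": "step_arm", "payload": {
  "increments": "0 -0.1 3 0 0 0; 0 0 3 0 0 0; 0 0 2 0 0 0; 0 0 1 0 0 0; 0 0 0.5 0 0 0"
}}

```text
time: 44.5
tool_pos: [0.5044, -0.24, 0.0351]
ee_rot: [-3.14, -0.001, 1.569]
wrist_force: [0.1, 1.3, -0.5]
width: 0.044
```

Request:
{"api": "step_arm", "payload": {
  "increments": "0 0 0.1 0 0 0; 0 0 0 0 0 0; 0 0 0 0 0 0; 0 0 0 0 0 0; 0 0 0 0 0 0"
}}

```text
time: 45.0
tool_pos: [0.5049, -0.2417, 0.0357]
ee_rot: [3.141, 0.001, 1.568]
wrist_force: [-0.7, 0.1, -0.4]
width: 0.0439
```

Lower the last 4.6 mm, release, and go for the jar at (0.538, −0.048).

Request:
{"api": "step_arm", "payload": {
  "increments": "0 0 0.2 0 0 0; 0 0 0.2 0 0 0; 0 0 0.06 0 0 0; 0 0 0 0 0 0; 0 0 0 0 0 0"
}}

```text
time: 45.5
tool_pos: [0.5046, -0.2415, 0.0311]
ee_rot: [3.141, 0.0, 1.568]
wrist_force: [-2.8, 0.7, 6.0]
width: 0.0439
```

Request:
{"api": "step_arm", "payload": {
  "increments": "0 0 0 0 0 0; 0 0 0 0 0 0; 0 0 0 0 0 0; 0 0 0 0 0 0; 0 0 0 0 0 0",
  "claw": -1
}}

```text
time: 46.0
tool_pos: [0.5045, -0.2413, 0.0301]
ee_rot: [-3.141, -0.0, 1.568]
wrist_force: [-0.3, 0.9, -0.7]
width: 0.0804
```

Request:
{"api": "step_arm", "payload": {
  "increments": "0 0 -2 0 0 0; 0 0 -4 0 0 0; 0 0 -4 0 0 0; 3 0.3 0 0 0 0; 4 1 0 0 0 0"
}}

```text
time: 46.5
tool_pos: [0.5186, -0.1727, 0.1327]
ee_rot: [3.137, 0.002, 1.564]
wrist_force: [0.5, 0.5, -1.0]
width: 0.0945
```

Request:
{"api": "step_arm", "payload": {
  "increments": "4 1 0 0 0 0; 4 1 0 0 0 0; 3 0 0 0 0 0; 1.4 0 0 0 0 0; 0 0 0 0 0 0"
}}

```text
time: 47.0
tool_pos: [0.5381, -0.0462, 0.1304]
ee_rot: [-3.142, 0.0, 1.571]
wrist_force: [0.4, -0.6, 0.0]
width: 0.0941
```

Request:
{"api": "step_arm", "payload": {
  "increments": "0 0 0 0 0 0; 0 0 0 0 0 0; 0 0 0 0 0 0"
}}

```text
time: 47.3
tool_pos: [0.5381, -0.0489, 0.1303]
ee_rot: [3.142, 0.0, 1.566]
wrist_force: [-1.0, -0.8, 0.6]
width: 0.0944
```

Request:
{"api": "step_arm", "payload": {
  "increments": "0 0 2.5 0 0 0; 0 0 3 0 0 0; 0 0 2.5 0 0 0; 0 0 1.5 0 0 0; 0 0 0.5 0 0 0"
}}

```text
time: 47.8
tool_pos: [0.5364, -0.0481, 0.028]
ee_rot: [-3.137, -0.001, 1.566]
wrist_force: [-0.8, 0.4, -0.1]
width: 0.0945
```

Request:
{"api": "step_arm", "payload": {
  "increments": "0 0 0 0 0 0; 0 0 0 0 0 0; 0 0 0 0 0 0; 0 0 0 0 0 0; 0 0 0 0 0 0",
  "claw": 1
}}

```text
time: 48.3
tool_pos: [0.5386, -0.0475, 0.0311]
ee_rot: [3.14, 0.0, 1.568]
wrist_force: [-0.7, 0.4, 0.5]
width: 0.0574
```

Request:
{"api": "step_arm", "payload": {
  "increments": "0 0 0 0 0 0; 0 0 0 0 0 0; 0 0 0 0 0 0; 0 0 0 0 0 0; 0 0 0 0 0 0"
}}

```text
time: 48.8
tool_pos: [0.5383, -0.0475, 0.0308]
ee_rot: [3.141, 0.0, 1.568]
wrist_force: [-0.8, 0.1, 3.9]
width: 0.0495
```

Request:
{"api": "step_arm", "payload": {
  "increments": "0 0 -1 0 0 0; 0 0 -3 0 0 0; 0 0 -3 0 0 0; 0 0 -2 0 0 0; -2 0 -1 0 0 0"
}}

```text
time: 49.3
tool_pos: [0.5392, -0.0662, 0.1332]
ee_rot: [3.138, -0.0, 1.571]
wrist_force: [0.2, -0.7, -1.4]
width: 0.0493
```

Request:
{"api": "step_arm", "payload": {
  "increments": "-3.8 -0.5 0 0 0 0; -4 -0.5 0 0 0 0; -4 -0.5 0 0 0 0; -4 -0.5 0 0 0 0; -4 -0.5 0 0 0 0"
}}

```text
time: 49.8
tool_pos: [0.5119, -0.2668, 0.1304]
ee_rot: [-3.141, -0.0, 1.568]
wrist_force: [0.9, 0.5, -1.1]
width: 0.0495
```

Request:
{"api": "step_arm", "payload": {
  "increments": "-4 -0.5 0 0 0 0; -3.5 -0.5 0 0 0 0; -2 0 0 0 0 0; -0.5 0 0 0 0 0; 0 0 0 0 0 0"
}}

```text
time: 50.3
tool_pos: [0.5019, -0.3654, 0.1299]
ee_rot: [-3.141, -0.001, 1.567]
wrist_force: [-0.2, 0.2, -0.9]
width: 0.0493
```

Request:
{"api": "step_arm", "payload": {
  "increments": "0 0 3 0 0 0; 0 0 3 0 0 0; 0 0 2 0 0 0; 0 0 1 0 0 0; 0 0 0.5 0 0 0"
}}

```text
time: 50.8
tool_pos: [0.5021, -0.3637, 0.0345]
ee_rot: [-3.14, -0.001, 1.569]
wrist_force: [-0.4, 0.2, -0.6]
width: 0.0493
```

Request:
{"api": "step_arm", "payload": {
  "increments": "0 0 0.1 0 0 0; 0 0 0 0 0 0; 0 0 0 0 0 0; 0 0 0 0 0 0; 0 0 0 0 0 0"
}}

```text
time: 51.3
tool_pos: [0.5025, -0.3657, 0.0351]
ee_rot: [3.141, 0.001, 1.568]
wrist_force: [-0.5, -0.4, -1.5]
width: 0.0494
```

Last lowering, release, then lift and back off to −x/+y so the top camera sees everything.

Request:
{"api": "step_arm", "payload": {
  "increments": "0 0 0.2 0 0 0; 0 0 0.2 0 0 0; 0 0 0 0 0 0; 0 0 0 0 0 0"
}}

```text
time: 51.7
tool_pos: [0.5023, -0.3655, 0.0308]
ee_rot: [3.141, 0.0, 1.568]
wrist_force: [-0.9, -0.1, 2.2]
width: 0.0493
```

Request:
{"api": "step_arm", "payload": {
  "increments": "0 0 0 0 0 0; 0 0 0 0 0 0; 0 0 0 0 0 0; 0 0 0 0 0 0; 0 0 0 0 0 0",
  "claw": -1
}}

```text
time: 52.2
tool_pos: [0.5021, -0.3653, 0.0302]
ee_rot: [-3.141, -0.0, 1.568]
wrist_force: [-0.4, -0.2, 0.2]
width: 0.0861
```

Request:
{"api": "step_arm", "payload": {
  "increments": "0 0 -2 0 0 0; 0 0 -4 0 0 0; 0 0 -4 0 0 0; 0 -4 0 0 0 0; 0 -4 0 0 0 0"
}}

```text
time: 52.7
tool_pos: [0.4227, -0.366, 0.1327]
ee_rot: [3.139, 0.004, 1.57]
wrist_force: [-0.9, -1.1, -0.7]
width: 0.0942
```

Request:
{"api": "step_arm", "payload": {
  "increments": "-3 -4 -2 0 0 0; -3 -4 -2 0 0 0; -3 -4 -2 0 0 0; -3 -4 0 0 0 0; 0 0 0 0 0 0"
}}

```text
time: 53.2
tool_pos: [0.2657, -0.4818, 0.187]
ee_rot: [-3.14, 0.003, 1.56]
wrist_force: [0.2, 0.3, -0.2]
width: 0.0942
```

Run:
```python
from h import *
o=hold(); im=snapshot("top")[:,:,::-1]; cv2.imwrite("pics/top9.png",im)
a=cv2.imread("pics/top0.png")[160:305,365:485]; b=im[160:305,365:485]
cv2.imwrite("pics/cmp.png",cv2.resize(np.hstack([a,b]),None,fx=3.3,fy=3.3,interpolation=2))
```

```text
t 53.2 tcp [ 0.2657 -0.4818  0.187 ] rpy [-3.14e+00  3.00e-03  1.56e+00] w 0.0942 F [ 0.2  0.3 -0.2]
```

View pics/top9.png

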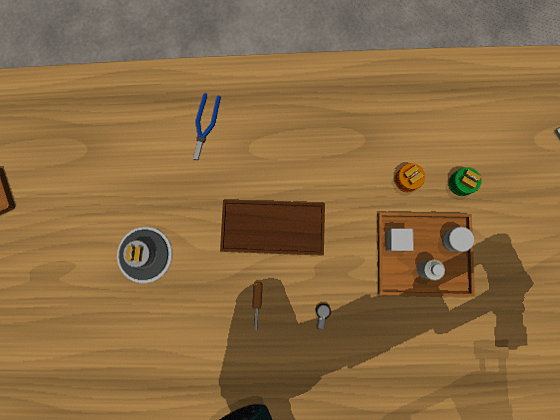

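View pics/cmp.png

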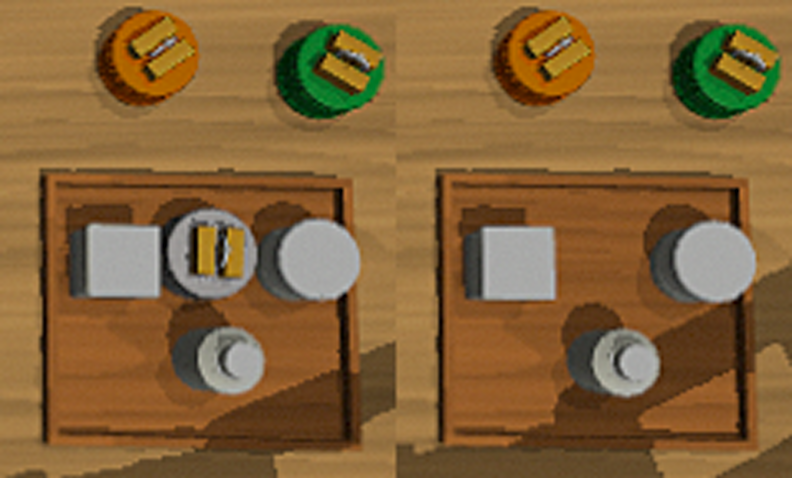

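The containers match the start picture to within about 1 px (2 mm). The vise top appears at (136.5,254). I'll check its parallax numerically, then hand in.

Run:
```python
from h import *
C=cam("top"); print("stage from ring",pix2plane(C,(145,255),.0),"vise top->",pix2plane(C,(136.5,253.5),.06))
hold(); print(close_job())
```

```text
stage from ring [[0.4857662  0.29970636 0.        ]] vise top-> [[0.48752311 0.29480818 0.06      ]]
t 53.25 tcp [ 0.2681 -0.4798  0.1863] rpy [3.141e+00 1.000e-03 1.562e+00] w 0.0942 F [ 0.1  1.3 -1. ]
the job is handed in; nothing more can be done
None
```

I finished the sequence and handed the job in at 53 s. I moved the jar, box and bottle to the side tray and set the vise on the round stage. Then I put the bottle, box and jar back.

My last checks showed:
- **Containers:** in the final top view they match the start picture to about 1 px (about 2 mm), and all stand upright.
- **Vise:** the wrist view put it within about 2 mm of the stage centre. A rougher final reading from the top view, hand-picked and sensitive to height, put it about 5 mm off. Both are inside the 12 mm limit.
- **Stage position:** the first top view and the wrist view disagreed by about 3 mm. I used the wrist view.
- **Bystanders:** in the final top view the pliers, loupe, prong pusher and both look-alikes appear where they started.

No check failed.

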